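Dry the barber's tools under the lamp carousel

ROBOT

A 6-joint arm with a two-finger parallel gripper is mounted at the origin on the work surface. World frame = base frame: x ahead of the robot, y to its left, z up, the work surface at z = 0. Lengths are in mm, angles in rad, forces in N, time in s.
With the tool pointing down it reaches from about 350 to 975 mm from the base axis. Payload 7.1 kg.
Tool frame: the origin (TCP) lies on the front face of the gripper's body, between the roots of the fingers; the fingertips stand 80 mm ahead of it and the grasp point (between the pads) lies 61 mm ahead of it (env.tips_ahead is the distance from the TCP to the fingertips, in mm); z points along the fingers, y is the direction in which the jaws open and shut (so a half turn about z gives the same grasp; the last joint's range is limited). The gripper opens to 88 mm and grips with 3 to 60 N. Pads are 20 mm wide; open, the fingers measure 115 mm over their backs; the gripper's body (75 mm by 178 mm) begins 61 mm behind the grasp point.
Start: joints at [1.243, 0.423, 1.63, -0, 1.089, -0.019], TCP at [189.916, 595.431, 302.675] pointing down, gripper open.
Joint ranges: [-3, 3], [-0.9, 2.11], [0.09, 2.58], [-1.31, 4.45], [0.11, 2.69], [-2.54, 2.54]. Speed limits (rad/s): [2.39, 2.39, 3.01, 3.14, 3.14, 3.14].

INTERFACE

Orientations are given as a unit quaternion [x, y, z, w].
In Python, from station import env, set_gripper, viewer, workorder gives the robot as it stands. Calls block until the motion is done:
- env.reach(position, orientation): joint-space move of the TCP to a pose.
- env.move_l(position, rot=None, rate=150, f_stop=None): straight line of the TCP; rot=None keeps the orientation; rate is the mean speed in mm/s. With f_stop (N) it stops when the force on the tool has changed by that much, and returns True; else False.
- env.move_joints(angles): joint-space move.
- set_gripper(opening): finger opening in mm; the grip force is fixed at half the most; returns when the fingers have stopped.
- env.hold(seconds).
- env.ik(position, orientation): joint angles nearest the present ones, or None.
- env.read_state(): the state.
- viewer.camera(name): name is "scene" or "top" or "wrist"; returns the picture (420x560x3 uint8, blue, green, red); there is no depth.
- viewer.camera_params(name): a dict with "fx", "fy", "cx", "cy" (pixels), "pose" (4x4, takes a point from camera to world coordinates); the wrist camera has in their place "tool_from_camera" (4x4, takes a point from camera to tool coordinates, whose origin is the TCP and whose axes are the flange's). Camera axes: x right, y up, looking along -z (the intrinsics and any distortion apply to the point x, -y, -z); pixel columns grow to the right and rows downward; lengths in mm; the calibration is good to about 2 mm. A picture is of the moment at which its call begins: read the wrist's pose just before it. camera_params takes no time and is no camera call.
A pose or a line that the arm cannot do raises env.IKError and nothing moves.
- workorder.sign_off(): hands the job in, once; it reports no verdict.
The state is a dict: "time_s": time; "qpos": joint angles; "dq": joint speeds; "tau": joint torques, N m; "tool_pos": TCP position; "orientation": TCP orientation; "force": force on the tool from outside, world axes, zero at the start; "wrist_torque": the same for the moment, N m; "width": finger opening in mm.
Only numpy, scipy, OpenCV 4.12 (cv2) and the standard library are available. Lean on these libraries where they do the work, as an engineer would, in place of code of your own. Each camera call takes 0.05 s, during which the arm holds its last target.

TASK

Turn the carousel so that its pot comes out from the lamp and lines up with the loading tab; then put every tool that is out (clipper head, comb guard, safety razor, beard brush: not all are there every time) into the pot and set the lid on it, fully seated and level. Then turn the carousel until the covered pot stands squarely under the lamp and flip the lamp's switch fully on, away from the robot. Leave the other things on the counter where they are.

Things in the scene. Friction and masses are not known exactly. Their poses are not given: they have to be found in the camera images.
- station: Drying carousel's fixed grey base on the counter: disc of radius 180 mm, 20 mm high; origin at the centre of its underside, on the turntable's vertical axis. On its -x side is the loading tab, dark, upright, 12 mm wide, 40 mm high, just outside the turntable's edge. On its +x side, 220 mm from the axis, stands the lamp's steel post, 250 mm high.
- carousel (a joint): Angle (rad) of the free turntable about the vertical axis through the station's origin, counter-clockwise from above; 0 = pot at the loading tab, +pi or -pi = pot under the lamp; it turns freely round and round, the angle counting on. Friction about 0.22 N m; it stays where it is left. Aluminium disc, radius 172 mm, top 38 mm above the counter, carrying the fixed pot and four posts.
- pot_rim (a point): Centre of the mouth of the steel pot fixed on the turntable, at rim height (123 mm above the counter), 95 mm from the turntable's axis. Pot: outer radius 74 mm, inner radius 70 mm, inner floor 80 mm below the rim. A black stripe on its wall marks the side farthest from the turntable's axis.
- post_a (a point): Top centre of the steel post that stands on the turntable 90 degrees counter-clockwise from the pot's direction, to push or hold it by: 14 mm thick, 55 mm tall, its top 93 mm above the counter, 155 mm from the axis.
- post_b (a point): Top centre of the steel post that stands on the turntable 150 degrees counter-clockwise from the pot's direction, to push or hold it by: 14 mm thick, 55 mm tall, its top 93 mm above the counter, 155 mm from the axis.
- post_c (a point): Top centre of the steel post that stands on the turntable 210 degrees counter-clockwise from the pot's direction, to push or hold it by: 14 mm thick, 55 mm tall, its top 93 mm above the counter, 155 mm from the axis.
- post_d (a point): Top centre of the steel post that stands on the turntable 270 degrees counter-clockwise from the pot's direction, to push or hold it by: 14 mm thick, 55 mm tall, its top 93 mm above the counter, 155 mm from the axis.
- load_spot (a point): Fixed point of the station: where the centre of the pot's mouth is when the pot stands at the loading tab (stripe against the tab).
- lamp_spot (a point): Fixed point of the station, 78 mm below the drying lamp: where the centre of the pot's mouth is when the pot stands squarely under the lamp. Lamp: flat grey round head, radius 42 mm, centred above this point, underside 201 mm above the counter, on an arm up to 250 mm high; a gripper has no room over a pot beneath it.
- lid: Loose steel lid on the counter, knob up; 0.2 kg. Origin at the centre of its underside, z up through the knob. From below: plug of radius 66 mm, 8 mm high, which goes into the pot's mouth; flange of radius 80 mm, from 8 to 14 mm, which rests on the rim; black round knob 26 mm thick from 14 to 44 mm. Seated, its origin is 8 mm below the rim's centre.
- switch_tip (a point): Centre of the 26 mm black ball at the tip of the lamp switch's toggle lever, 90 mm from its hinge (hinge axis level, along y of the switch's base, 22 mm above the counter).
- switch_base: White block (70 x 50 x 25 mm) of the lamp's switch, fixed to the counter; origin at the centre of its underside. The lever leans towards its -x side when off and towards its +x side when on.
- switch (a joint): Lamp switch lever (rad): 0 = off, leaning 0.5 rad to the -x side (robot side) of its base; 1.0 = on, leaning 0.5 rad to the +x side, at its stop. It needs about 1 N at the ball and stays where it is left.
- clipper_head: Hair-clipper head, black block 66 x 40 x 26 mm (x, y, z), with steel blade teeth sticking out to 44 mm at +x; origin at the centre of its underside; about 90 g. May be absent.
- comb_guard: Clip-on comb guard, black with grey teeth, 62 x 44 x 28 mm (x, y, z); origin at the centre of its underside; about 50 g. May be absent.
- razor: Steel safety razor lying flat: round handle 12 mm thick along x from -50 to +44 mm, its axis 8 mm above the underside, with a cross head 14 x 42 x 14 mm at x = +44 mm; origin under the handle, near its middle; about 80 g. May be absent.
- beard_brush: Beard brush lying bristles down: wooden back 95 x 36 x 18 mm (x, y, z) on a dark bristle block 82 x 28 x 17 mm, 34 mm high in all; origin at the centre of its underside; about 80 g. May be absent.
- soap_dish: White soap dish with soap, 85 x 60 x 27 mm; origin under its centre. Bystander.
- spray_bottle: Blue bottle, radius 34 mm, 190 mm high. Bystander.
- mug: White mug, radius 40 mm, 90 mm high. Bystander.
- talc_can: White can, radius 30 mm, 140 mm high. Bystander.
- shaving_brush: Shaving brush standing on its wooden handle, radius 22 mm, 108 mm high. Bystander.
Things that resemble listed ones, but are neither listed nor needed, are in the scene too. Several things look just like the lid: the one meant starts farthest to the robot's right.

How it is judged:
By the outcome, as a careful person would: the job done as asked, in the order asked, and still so for the second after the job is handed in, with the robot touching nothing.
Of clipper_head, comb_guard, razor, beard_brush only 2 to 4 are there at a start; the rules pass over those that are not, and their reading is None.
At some moment in a run one of clipper_head, comb_guard, razor, beard_brush may be knocked a few centimetres aside while the robot is not near it.
Once in a run the grip may slacken for a moment while it holds something.
It also fails if it takes over 210 s, if anything falls off the work surface, if the arm or the gripper's body presses on something with over 40 N, if the wrist force passes 120 N, or if a joint passes its speed limit or range.

## Working session

There is one attempt and no reset: what is moved stays moved. The work goes in short steps, each a Python script; the robot and the scene stay as the last script left them, time stands still between calls to the robot, and variables do not carry over. Pictures are saved under pics/ and viewed, and the job is handed in when it is done.

```bash
ls; mkdir -p pics; python3 - <<'E'
from station import env, set_gripper, viewer, workorder
import cv2
for n in ["scene","top","wrist"]:
    cv2.imwrite(f"pics/a_{n}.png",viewer.camera(n)); p=viewer.camera_params(n); print(n,p)
print(env.read_state())
E
```

```text
pics
scene {'fx': 538.3347962474132, 'fy': 538.3347962474132, 'cx': 279.04230328225515, 'cy': 208.6767521264294, 'pose': array([[ 8.09225958e-01, -3.68162600e-01,  4.57831463e-01,
         1.33772369e+03],
       [ 5.87433847e-01,  4.95582520e-01, -6.39780775e-01,
        -1.25419936e+03],
       [ 8.65008334e-03,  7.86672909e-01,  6.17309413e-01,
         1.28525761e+03],
       [ 0.00000000e+00,  0.00000000e+00,  0.00000000e+00,
         1.00000000e+00]])}
top {'fx': 438.5736391066326, 'fy': 438.5736391066326, 'cx': 281.13207875539763, 'cy': 210.68745046218643, 'pose': array([[-2.10948523e-03,  9.93248988e-01, -1.15982748e-01,
         3.22630327e+02],
       [-9.99695363e-01, -4.94679236e-03, -2.41807850e-02,
        -5.90329167e+01],
       [-2.45912828e-02,  1.15896406e-01,  9.92956843e-01,
         1.33334786e+03],
       [ 0.00000000e+00,  0.00000000e+00,  0.00000000e+00,
         1.00000000e+00]])}
wrist {'fx': 352.82484728353313, 'fy': 352.82484728353313, 'cx': 272.72972303839043, 'cy': 214.9037264599532, 'tool_from_camera': array([[-4.07767248e-04,  9.69901881e-01,  2.43495
[... 287 characters left out ...]
]])}
{'time_s': 0.15, 'qpos': array([ 1.24298599e+00,  4.23643690e-01,  1.63048238e+00,  5.71784795e-06,
        1.08859782e+00, -1.90002256e-02]), 'dq': array([-1.00670100e-03,  8.46715251e-05, -7.78639179e-04,  1.61627322e-03,
       -1.32718678e-03,  1.07954458e-03]), 'tau': array([ 6.68542289e-04, -5.44979596e+01, -2.73921007e+01,  6.44315151e-02,
        2.04118219e-02, -8.00098701e-05]), 'tool_pos': array([189.82305402, 595.1350305 , 302.10631687]), 'orientation': array([ 1.53793548e-01,  9.88102841e-01, -5.56696650e-04, -1.00084241e-04]), 'force': array([ 0.54248539, -0.47328318, -0.80904815]), 'wrist_torque': array([ 0.03599362, -0.00365683,  0.00862276]), 'width': 87.61215165862268}
```

View pics/a_top.png

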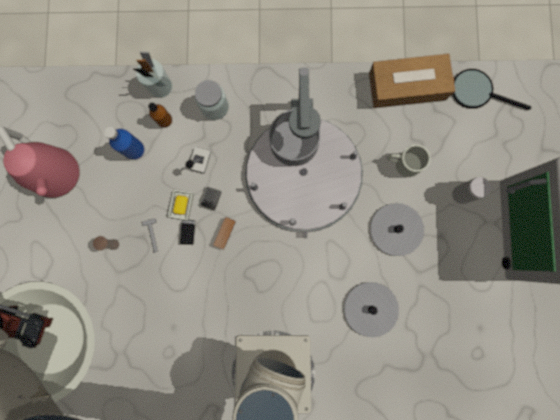

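View pics/a_scene.png

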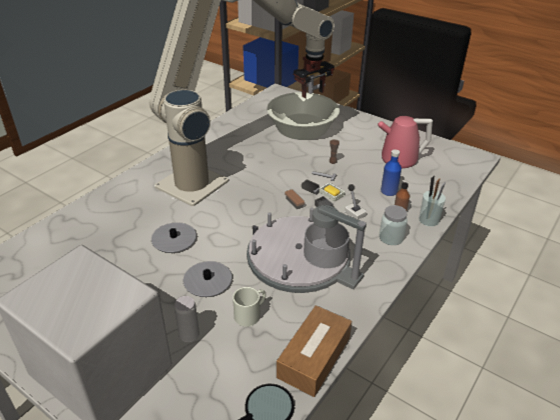

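View pics/a_wrist.png

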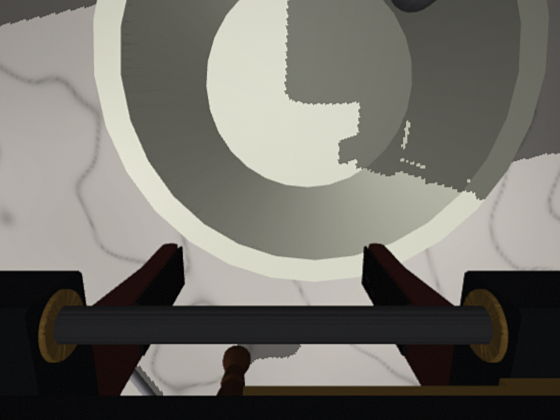

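```bash
cat > h.py <<'E'
from station import env, set_gripper, viewer, workorder
import cv2, numpy as np
from scipy.spatial.transform import Rotation as R
def pose(name, st=None):
    p=viewer.camera_params(name)
    if name!="wrist": return p,p["pose"]
    T=np.eye(4);T[:3,:3]=R.from_quat(st["orientation"]).as_matrix();T[:3,3]=st["tool_pos"]
    return p,T@p["tool_from_camera"]
def px2w(P,uv,z):
    p,T=P
    u,v=uv
    d=T[:3,:3]@np.array([(u-p["cx"])/p["fx"],-(v-p["cy"])/p["fy"],-1.])
    o=T[:3,3]; return o+d*(z-o[2])/d[2]
def w2px(P,w):
    p,T=P
    c=T[:3,:3].T@(np.asarray(w,float)-T[:3,3])
    return np.array([p["cx"]+p["fx"]*c[0]/-c[2], p["cy"]-p["fy"]*c[1]/-c[2]])
def quat(yaw):
    # tool down; jaw (tool y) axis direction at angle yaw in world
    z=np.array([0,0,-1.]); y=np.array([np.cos(yaw),np.sin(yaw),0]); x=np.cross(y,z)
    return R.from_matrix(np.stack([x,y,z],1)).as_quat()
def snap(name,fn,crop=None,sc=1):
    st=env.read_state(); im=viewer.camera(name); P=pose(name,st)
    o=im
    if crop: x0,y0,x1,y1=crop; o=im[y0:y1,x0:x1]
    if sc!=1: o=cv2.resize(o,None,fx=sc,fy=sc,interpolation=cv2.INTER_CUBIC)
    cv2.imwrite("pics/"+fn,o); return im,P
E
python3 - <<'E'
from h import *
im=cv2.imread("pics/a_top.png")
cv2.imwrite("pics/a2.png",cv2.resize(im[60:280,90:260],None,fx=3.5,fy=2.7*3.5/3.5,interpolation=cv2.INTER_CUBIC))
cv2.imwrite("pics/a2.png",cv2.resize(im[130:270,130:250],None,fx=4,fy=4,interpolation=cv2.INTER_CUBIC))
cv2.imwrite("pics/a3.png",cv2.resize(im[60:250,230:450],None,fx=3,fy=3,interpolation=cv2.INTER_CUBIC))
P=pose("top")
for uv,z in [((397,229),44),((371,309),44),((303,172),38),((254,188),93),((292,222),93),((342,234),93),((353,157),93),((294,136),123),((190,163),78),((200,160),0),((210,199),28),((187,233),26),((225,233),34),((152,235),8),((180,206),20)]:
    print(uv,z,px2w(P,uv,z).round(1))
E
```

```text
(397, 229) 44 [ 417.6 -366.8   44. ]
(371, 309) 44 [ 187.8 -285.1   44. ]
(303, 172) 38 [590.5 -93.4  38. ]
(254, 188) 93 [533.5  48.9  93. ]
(292, 222) 93 [435.  -59.6  93. ]
(342, 234) 93 [ 400.4 -200.4   93. ]
(353, 157) 93 [ 622. -236.   93.]
(294, 136) 123 [676.9 -66.5 123. ]
(190, 163) 78 [611.5 238.8  78. ]
(200, 160) 0 [638.8 226.2   0. ]
(210, 199) 28 [511.7 187.5  28. ]
(187, 233) 26 [409.3 255.4  26. ]
(225, 233) 34 [408.4 139.8  34. ]
(152, 235) 8 [404.8 366.8   8. ]
(180, 206) 20 [491.9 280.1  20. ]
```

View pics/a2.png

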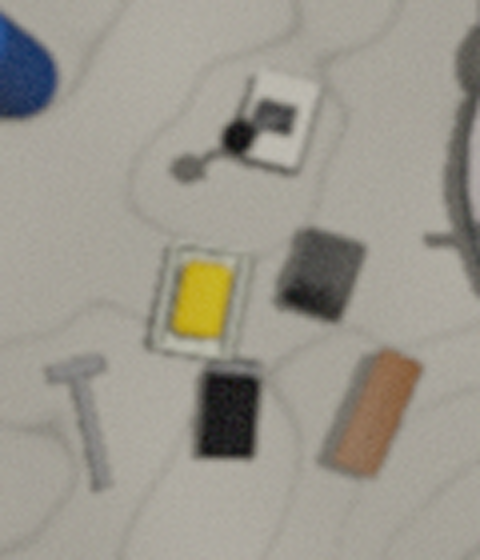

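View pics/a3.png

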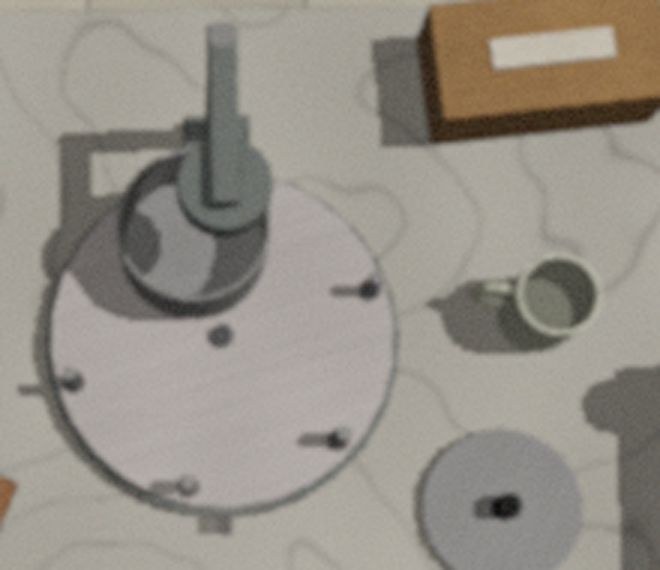

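```bash
python3 - <<'E'
from h import *
from scipy.optimize import least_squares
P=pose("top")
f=lambda x,y:(230+x/3-.33,60+y/3-.33)
posts=[f(73,381),f(188,486),f(338,438),f(369,289)]
def model(p):
    cx,cy,t=p; r=[]
    for k,uv in zip((90,150,210,270),posts):
        a=t+np.radians(k); r+=list(w2px(P,[cx+155*np.cos(a),cy+155*np.sin(a),93])-uv)
    return r
s=least_squares(model,[590,-93,.3]); print(s.x,np.degrees(s.x[2]),np.round(s.fun,2))
# disc rim points at z=38
print("hub",px2w(P,f(220,336),40).round(1))
print("tab",px2w(P,f(215,520),40).round(1), "lamppost",px2w(P,f(221,37),250).round(1))
print("lamphead",px2w(P,f(225,183),213).round(1))
sb=[(130+u/4,130+v/4) for u,v in [(255,72),(320,85),(298,170),(240,160)]]
print([px2w(P,q,25)[:2].round(1) for q in sb]); print("ball",px2w(P,(130+238/4,130+136/4),101))
# reach test for arc
c=s.x[:2]
for st,sg in ((107,1),):
  q0=env.read_state()["qpos"]
for off in (0,np.pi):
  out=[]
  for d in range(0,175,15):
    a=s.x[2]+np.pi/2+np.radians(d)
    q=env.ik([c[0]+155*np.cos(a),c[1]+155*np.sin(a),140],quat(a+np.pi/2+off)); out.append(None if q is None else q.round(2)[[0,5]])
  print(off,out)
E
```

```text
[ 5.84022291e+02 -9.24383188e+01  3.01969092e-01] 17.30155450370319 [-2.3  -0.19 -0.77  1.11  1.25  0.72  1.8  -1.77]
hub [591.1 -93.4  40. ]
tab [407.1 -87.   40. ] lamppost [809.1 -90.7 250. ]
lamphead [691.7 -94.2 213. ]
[array([670.6, 240.8]), array([660. , 190.5]), array([593.8, 206.3]), array([601.9, 250.9])]
ball [603.2872699  234.71812071 101.        ]
0 [None, None, array([0.  , 2.32]), array([-0.07,  1.98]), array([-0.16,  1.63]), array([-0.25,  1.28]), array([-0.33,  0.94]), array([-0.39,  0.61]), array([-0.43,  0.32]), array([-0.44,  0.04]), array([-0.44, -0.22]), array([-0.42, -0.46])]
3.141592653589793 [array([ 0.08, -0.22]), array([ 0.05, -0.51]), array([ 0.  , -0.82]), array([-0.07, -1.16]), array([-0.16, -1.51]), array([-0.25, -1.86]), array([-0.33, -2.21]), array([-0.39, -2.53]), None, None, None, None]
```

```bash
python3 - <<'E'
from h import *
for yaw in (np.pi/2,-np.pi/2):
  q=env.ik([560,-40,430],quat(yaw)); print(yaw,q)
env.reach([560,-40,430],quat(-np.pi/2))
im,P=snap("wrist","b1.png"); np.savez("b1.npz",T=P[1])
for w in ([590,-92,38],[440,-58,93]): print(w2px(P,w))
print(env.read_state()["time_s"])
E
```

```text
1.5707963267948966 [-9.25050496e-02  2.05044872e-01  1.63581812e+00 -4.44089210e-16
  1.30072966e+00 -1.66330138e+00]
-1.5707963267948966 [-9.25050496e-02  2.05044872e-01  1.63581812e+00 -4.44089210e-16
  1.30072966e+00  1.47829128e+00]
[312.75381078 154.68637743]
[287.59462003 276.56483582]
2.8417
```

View pics/b1.png

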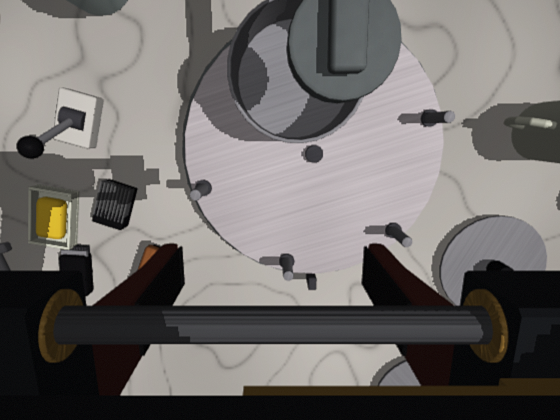

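```bash
python3 - <<'E'
from h import *
im=cv2.imread("pics/b1.png")
cv2.imwrite("pics/b2.png",cv2.resize(im[80:300,170:470],None,fx=2.6,fy=2.6,interpolation=cv2.INTER_CUBIC))
P=(viewer.camera_params("wrist"),np.load("b1.npz")["T"])
for k in (90,150,210,270):
  a=.302+np.radians(k)
  print(k,[((w2px(P,[590.5+155*np.cos(a),-93+155*np.sin(a),z])-[170,80])*2.6).round(0) for z in (38,93)])
E
```

```text
90 [array([ 87., 282.]), array([ 65., 302.])]
150 [array([303., 471.]), array([308., 512.])]
210 [array([579., 391.]), array([617., 424.])]
270 [array([673., 100.]), array([726.,  97.])]
```

View pics/b2.png

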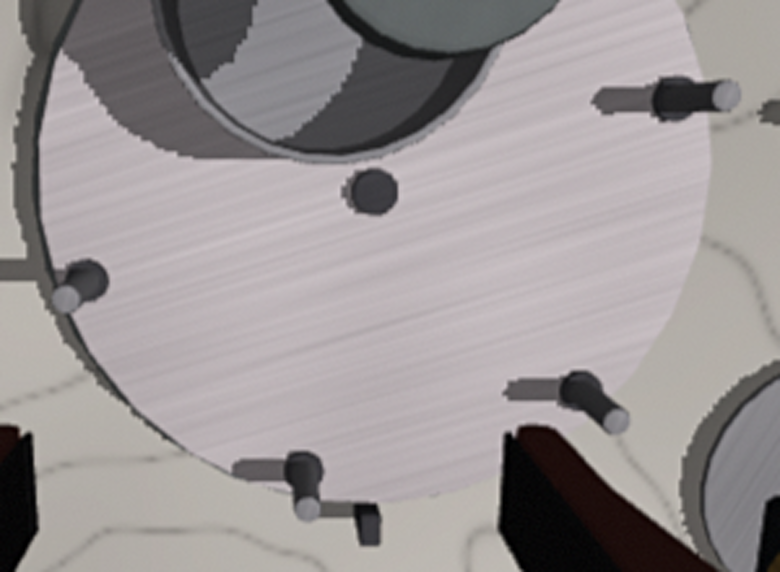

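```bash
python3 - <<'E'
from h import *
from scipy.optimize import least_squares
P=(viewer.camera_params("wrist"),np.load("b1.npz")["T"])
f=lambda q:np.array(q)/2.6+[170,80]
obs=[f((67,298)),f((307,508)),f((616,420)),f((727,96))]; hub=f((373,192))
def m(p):
    cx,cy,t=p;r=[]
    for k,uv in zip((90,150,210,270),obs):
        a=t+np.radians(k); r+=list(w2px(P,[cx+155*np.cos(a),cy+155*np.sin(a),93])-uv)
    return r
s=least_squares(m,[590,-93,.3]);print(s.x,s.fun.round(2))
c=s.x[:2]
for h,z in (((370,508),40),((368,540),40),((369,538),30),((372,506),40)):
    w=px2w(P,f(h),z);d=w[:2]-c;print(h,w,np.hypot(*d),np.degrees(np.arctan2(d[1],d[0])))
print(px2w(P,hub,42))
E
```

```text
[ 5.92074232e+02 -9.33768191e+01  2.97441838e-01] [-0.75 -0.23  0.01  0.44  0.4   0.55  0.34 -0.5 ]
(370, 508) [418.41885684 -95.9820255   40.        ] 173.67491566707056 -179.14050380513618
(368, 540) [399.17838142 -95.40201879  40.        ] 192.9064812410039 -179.39847782754782
(369, 538) [395.62609262 -97.13781513  30.        ] 196.48413791667576 -178.90320734267684
(372, 506) [419.61072282 -97.05538976  40.        ] 172.5027355973543 -178.77809155095483
[591.39132849 -92.45126268  42.        ]
```

```bash
cat >> h.py <<'E'
C=np.array([591.8,-93.0])
def arc(a0,a1,y0off,y1off,flip=0,z=132,r=155,rate=90,step=9,test=False):
    n=max(1,int(np.ceil(abs(a1-a0)/step))); qs=[]
    for i in range(0 if test else 1,n+1):
        f=i/n; a=np.radians(a0+(a1-a0)*f); y=a+np.pi/2+np.radians(y0off+(y1off-y0off)*f)+flip*np.pi
        p=[C[0]+r*np.cos(a),C[1]+r*np.sin(a),z]
        if test: qs.append(env.ik(p,quat(y)))
        else: env.move_l(p,quat(y),rate=rate)
    return qs
def arcstart(a0,y0off,flip=0,z=132,r=155):
    a=np.radians(a0); return [C[0]+r*np.cos(a),C[1]+r*np.sin(a),z], quat(a+np.pi/2+np.radians(y0off)+flip*np.pi)
E
python3 - <<'E'
from h import *
for o in (25,30,35):
  for fl in (0,1):
    print(o,fl,[None if q is None else float(q[5].round(2)) for q in arc(107,270,o,0,fl,test=True)])
E
```

```text
25 0 [2.49, 2.35, 2.2, 2.05, 1.88, 1.72, 1.54, 1.36, 1.18, 1.01, 0.83, 0.67, 0.51, 0.35, 0.21, 0.07, -0.06, -0.18, -0.3, -0.42]
25 1 [-0.65, -0.79, -0.94, -1.09, -1.26, -1.43, -1.6, -1.78, -1.96, -2.13, -2.31, -2.48, None, None, None, None, None, None, None, None]
30 0 [2.4, 2.27, 2.12, 1.97, 1.82, 1.65, 1.48, 1.31, 1.13, 0.96, 0.79, 0.63, 0.47, 0.33, 0.19, 0.05, -0.07, -0.19, -0.31, -0.42]
30 1 [-0.74, -0.88, -1.02, -1.17, -1.33, -1.49, -1.66, -1.83, -2.01, -2.18, -2.35, -2.51, None, None, None, None, None, None, None, None]
35 0 [2.31, 2.18, 2.05, 1.9, 1.75, 1.59, 1.42, 1.25, 1.08, 0.91, 0.75, 0.59, 0.44, 0.3, 0.16, 0.04, -0.09, -0.2, -0.31, -0.42]
35 1 [-0.83, -0.96, -1.1, -1.24, -1.39, -1.55, -1.72, -1.89, -2.06, -2.23, -2.39, None, None, None, None, None, None, None, None, None]
```

```bash
python3 - <<'E'
from h import *
p,q=arcstart(107,30)
env.reach([p[0],p[1],230],q)
set_gripper(50)
env.move_l(p,q,rate=150,f_stop=8)
print(env.read_state()["tool_pos"])
set_gripper(17); s=env.read_state(); print(s["width"],s["force"].round(1))
for e in (130,180,225,270.5):
    a0=107 if e==130 else a0
    off=lambda a:30*(270.5-a)/163.5
    arc(a0,e,off(a0),off(e)); a0=e
    s=env.read_state(); print(e,s["width"].round(1),s["force"].round(1),s["time_s"])
E
```

```text
[546.92993945  55.25616803 132.4893572 ]
17.03640718649405 [0.4 0.1 1.2]Traceback (most recent call last):
  File "<stdin>", line 12, in <module>
AttributeError: 'float' object has no attribute 'round'
```

```bash
python3 - <<'E'
from h import *
a0=130; off=lambda a:30*(270.5-a)/163.5
s=env.read_state(); print(s["width"],s["force"].round(1),s["time_s"],s["tool_pos"])
for e in (180,225,270.5):
    arc(a0,e,off(a0),off(e)); a0=e
    s=env.read_state(); print(e,round(s["width"],1),s["force"].round(1),s["time_s"])
set_gripper(50)
p=s["tool_pos"]; env.move_l([p[0],p[1],230],rate=250)
env.reach([520,-93,430],quat(-np.pi/2))
im,P=snap("wrist","c1.png"); np.savez("c1.npz",T=P[1]); print(env.read_state()["time_s"])
E
```

```text
16.96209346643313 [ 0.3 -0.2 -0. ] 7.125 [492.99079117  25.84342403 132.14850332]
180 16.8 [-0.1  0.1 -0.1] 9.525
225 17.5 [ 1.7 -0.9  0.5] 11.6083
270.5 17.1 [ 2.3 -1.  -0.1] 13.8583
16.7167
```

View pics/c1.png

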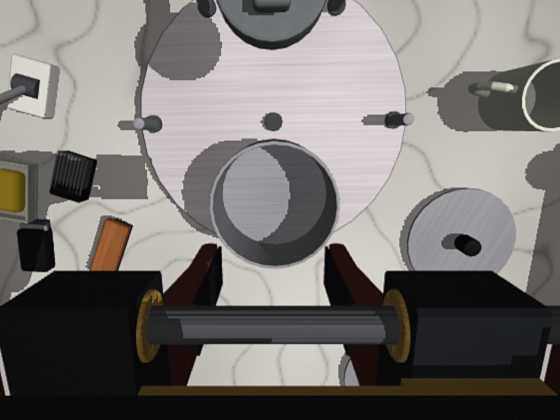

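```bash
python3 - <<'E'
from h import *
env.reach([430,-93,400],quat(-np.pi/2))
im,P=snap("wrist","c2.png"); np.savez("c2.npz",T=P[1]); print(env.read_state()["time_s"])
cv2.imwrite("pics/c3.png",cv2.resize(im[0:300,130:430],None,fx=2,fy=2,interpolation=cv2.INTER_CUBIC))
E
```

```text
17.2333
```

View pics/c3.png

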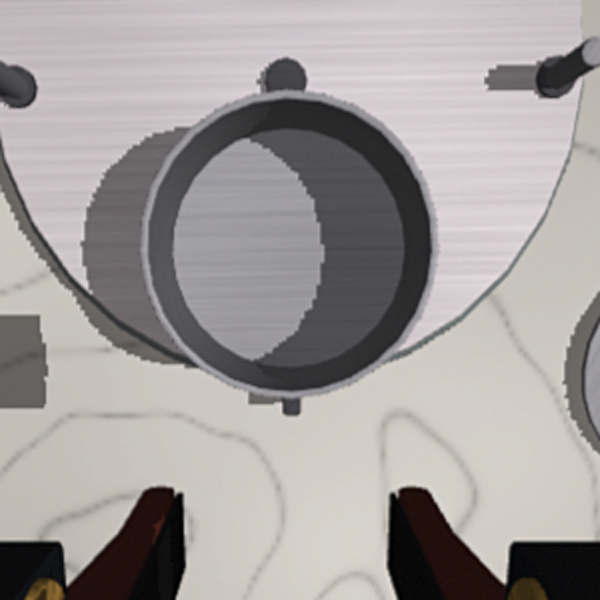

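```bash
python3 - <<'E'
from h import *
P=(viewer.camera_params("wrist"),np.load("c2.npz")["T"])
f=lambda q:np.array(q)/2+[130,0]-.25
hub=px2w(P,f((285.5,78)),42); tab=px2w(P,f((292,410)),40); rim=px2w(P,f((289,246)),123)
# rim by circle fit on points
pts=[px2w(P,f(q),123)[:2] for q in [(142,245),(436,240),(283,92),(291,397),(165,155),(405,145),(395,345),(180,345)]]
A=np.array([[2*x,2*y,1] for x,y in pts]); s=np.linalg.lstsq(A,np.array([x*x+y*y for x,y in pts]),rcond=None)[0]
print(hub,tab,s[:2],np.sqrt(s[2]+s[0]**2+s[1]**2))
for w in (tab,s): d=w[:2]-hub[:2]; print(np.hypot(*d),np.degrees(np.arctan2(d[1],d[0])))
im=cv2.imread("pics/c2.png")
# post a / d lines from c1
P1=(viewer.camera_params("wrist"),np.load("c1.npz")["T"])
a=px2w(P1,(407.5,119),93);d=px2w(P1,(140,124),93);print(a,d,(a+d)/2,np.degrees(np.arctan2(*(d-a)[[1,0]])))
E
```

```text
[593.35866253 -92.74943863  42.        ] [398.75362739 -96.71781268  40.        ] [497.50481582 -94.15632969] 72.71957858901995
194.64549235162025 -178.83178985453767
95.86417094544906 -179.15910383179235
[ 593.90868135 -246.74672582   93.        ] [588.3219047   59.59227119  93.        ] [591.11529303 -93.57722732  93.        ] 91.04480084164751
```

```bash
python3 - <<'E'
from h import *
env.reach([480,230,400],quat(-np.pi/2))
im,P=snap("wrist","d1.png"); np.savez("d1.npz",T=P[1]); print(env.read_state()["time_s"])
cv2.imwrite("pics/d2.png",cv2.resize(im[0:300,:],None,fx=1.42,fy=1.42,interpolation=cv2.INTER_CUBIC))
E
```

```text
18.525
```

View pics/d2.png

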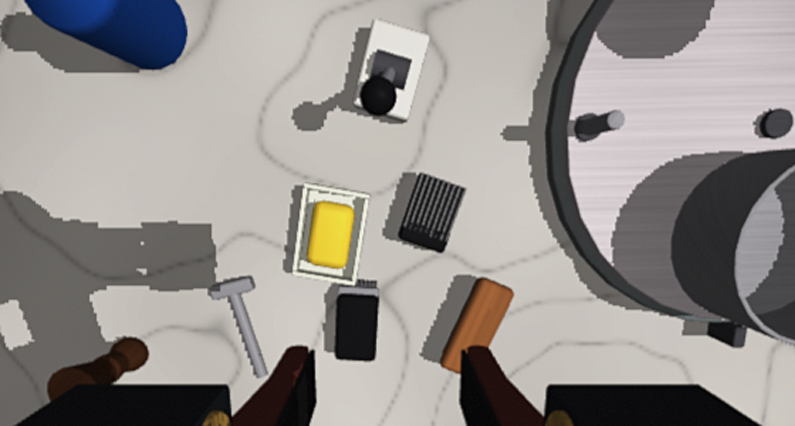

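```bash
python3 - <<'E'
from h import *
env.reach([400,250,360],quat(-np.pi/2))
im,P=snap("wrist","d3.png"); np.savez("d3.npz",T=P[1]); print(env.read_state()["time_s"])
cv2.imwrite("pics/d4.png",cv2.resize(im[20:270,120:480],None,fx=2.2,fy=2.2,interpolation=cv2.INTER_CUBIC))
E
```

```text
19.0333
```

View pics/d4.png

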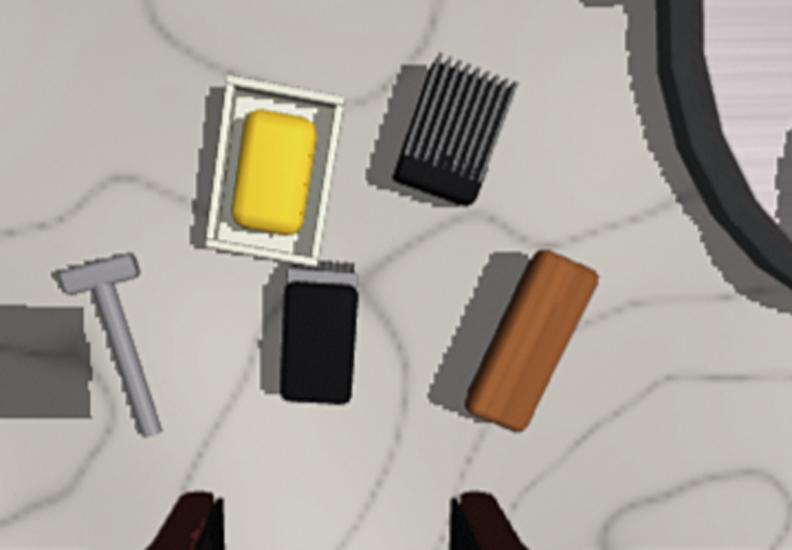

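```bash
cat >> h.py <<'E'
LP=np.array([497.0,-94.8])
def near(yaw):  # choose equivalent of yaw (mod pi) such that tool x faces +x mostly
    return (yaw+np.pi)%np.pi-np.pi   # in (-pi,0)
def pick(xy,jaw,tcpz,opening,zsafe=200,closew=0):
    y=near(jaw); q=quat(y)
    set_gripper(opening)
    env.reach([xy[0],xy[1],zsafe],q)
    hit=env.move_l([xy[0],xy[1],tcpz],q,rate=120,f_stop=6)
    s0=env.read_state()
    set_gripper(closew); s=env.read_state()
    print("pick hit",hit,s0["tool_pos"].round(1),"w",round(float(s["width"]),1))
    if s["width"]<8: return False
    env.move_l([xy[0],xy[1],zsafe+20],q,rate=200)
    s=env.read_state(); print("lifted w",round(float(s["width"]),1),s["force"].round(1),s["time_s"]); return True
E
cat > fits.py <<'E'
from h import *
P=(viewer.camera_params("wrist"),np.load("d3.npz")["T"])
f=lambda q:np.array(q)/2.2+[120,20]-.27
def box(c,z):
    w=np.array([px2w(P,f(q),z)[:2] for q in c]); ctr=w.mean(0)
    l=(w[0]+w[1]-w[2]-w[3])/2; s=(w[1]+w[2]-w[0]-w[3])/2
    return ctr,np.hypot(*l),np.hypot(*s),np.arctan2(l[1],l[0])
if __name__=="__main__":
    print("brush",box([(543,250),(598,274),(522,431),(468,407)],34))
    print("comb",box([(440,57),(517,84),(473,205),(395,178)],26))
    print("clip",box([(287,282),(357,283),(351,403),(282,400)],26))
    print("teeth",px2w(P,f((325,262)),20))
    h=px2w(P,f((97,273)),12);t=px2w(P,f((150,434)),10);print("razor",h,t,np.hypot(*(h-t)[:2]),np.arctan2(*(h-t)[[1,0]]))
E
python3 fits.py
```

```text
brush (array([411.09001737, 146.75207352]), np.float64(89.93344065695136), np.float64(32.11353341632765), np.float64(-0.39769730367503525))
comb (array([516.47495866, 189.41411513]), np.float64(60.93576543767978), np.float64(41.61664235721844), np.float64(-0.3407556061187633))
clip (array([409.76943765, 259.10453166]), np.float64(64.21850327226812), np.float64(37.37632309363041), np.float64(-0.05204156959987552))
teeth [452.23364352 255.89488181  20.        ]
razor [446.22685045 380.05082124  12.        ] [355.35108378 357.00304892  10.        ] 93.75289210103561 0.24838136568163477
```

```bash
python3 - <<'E'
from h import *
jaw=-0.398+np.pi/2
if pick([410.5,145.5],jaw,91,62):
    env.reach([LP[0],LP[1]-28,220],quat(-np.pi/2))
    snap("wrist","e1.png"); s=env.read_state(); print(s["width"],s["time_s"])
E
```

```text
pick hit False [410.9 145.7  91.5] w 35.7
lifted w 35.7 [-0.3 -0.4 -1. ] 22.625
35.86665384396055 23.7667
```

View pics/e1.png

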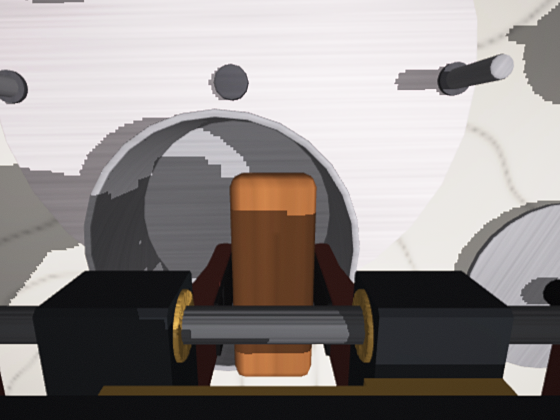

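```bash
python3 - <<'E'
from h import *
s=env.read_state(); P=pose("wrist",s)
for uv,z in (((273,173),160),((273,212),163),((273,350),163),((273,376),158)): print(px2w(P,uv,z).round(1))
E
```

```text
[ 544.  -121.5  160. ]
[ 528.6 -121.5  163. ]
[ 465.2 -121.5  163. ]
[ 447.7 -121.5  158. ]
```

```bash
python3 - <<'E'
from h import *
x,y=LP[0]+1,LP[1]-28
env.move_l([x,y,137],rate=120,f_stop=6)
s=env.read_state(); print(s["tool_pos"].round(1),s["force"].round(1))
set_gripper(48); env.move_l([x,y,230],rate=200)
env.reach([400,250,360],quat(-np.pi/2))
im,P=snap("wrist","e2.png"); np.savez("e2.npz",T=P[1]); print(env.read_state()["time_s"])
cv2.imwrite("pics/e3.png",cv2.resize(im[20:270,120:480],None,fx=2.2,fy=2.2,interpolation=cv2.INTER_CUBIC))
E
```

```text
[ 498.4 -122.7  137.4] [ 0.8 -1.5 -0.5]
27.2083
```

View pics/e3.png

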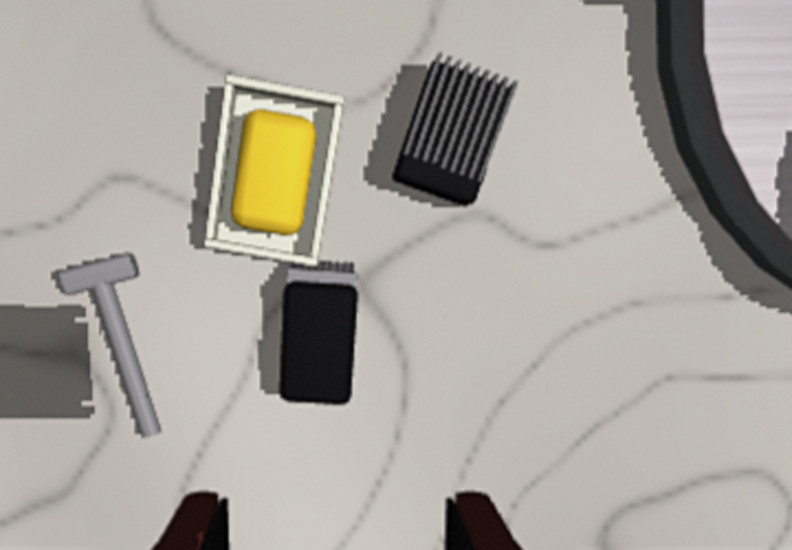

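```bash
python3 - <<'E'
from h import *
if pick([408.5,258.5],-0.052+np.pi/2,84.5,62):
    env.reach([LP[0]-5,LP[1]+28,220],quat(-np.pi/2))
    snap("wrist","f1.png"); s=env.read_state(); print(s["width"],s["time_s"])
E
```

```text
pick hit False [408.9 258.8  85.1] w 40.0
lifted w 39.8 [ 0.9  0.  -1.7] 30.7583
39.859016585465774 32.075
```

View pics/f1.png

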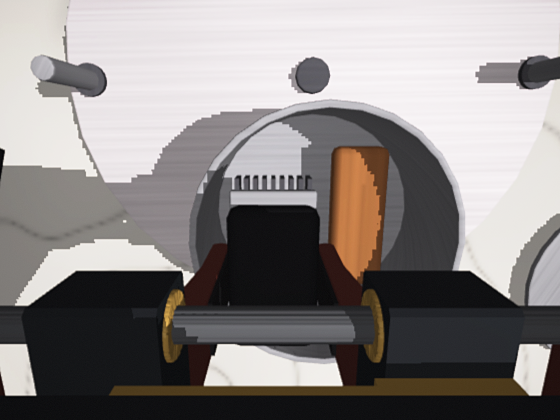

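```bash
python3 - <<'E'
from h import *
s=env.read_state(); P=pose("wrist",s)
for uv in ((333,152),(387,152),(330,240),(381,260)): print(px2w(P,uv,77).round(1)[:2]-LP)
E
```

```text
[45.1 -8.4]
[ 45.1 -42.4]
[-13.   -8.8]
[-27.2 -44. ]
```

```bash
python3 - <<'E'
from h import *
x,y=LP[0]-4,LP[1]+30
env.move_l([x,y,220],rate=60)
h=env.move_l([x,y,131],rate=100,f_stop=6)
s=env.read_state(); print(h,s["tool_pos"].round(1),s["force"].round(1))
set_gripper(46); env.move_l([x,y,230],rate=200)
env.reach([400,250,360],quat(-np.pi/2))
im,P=snap("wrist","f2.png"); np.savez("f2.npz",T=P[1]); print(env.read_state()["time_s"])
cv2.imwrite("pics/f3.png",cv2.resize(im[20:270,120:480],None,fx=2.2,fy=2.2,interpolation=cv2.INTER_CUBIC))
E
```

```text
False [493.3 -64.9 131.4] [ 0.5  0.1 -0.8]
35.7333
```

View pics/f3.png

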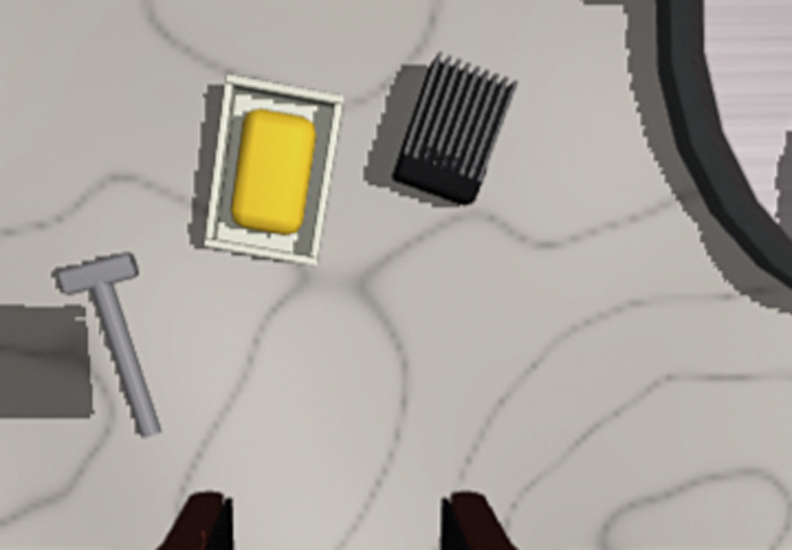

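```bash
python3 - <<'E'
from h import *
if pick([514.5,188],-0.341+np.pi/2,84.5,64):
    env.reach([LP[0],LP[1]+27,240],quat(-np.pi/2))
    snap("wrist","g1.png"); s=env.read_state(); print(s["width"],s["time_s"])
E
```

```text
pick hit False [514.9 188.2  85.1] w 43.7
lifted w 44.2 [-0.6  0.3 -1.4] 39.4583
43.72952205471027 40.5167
```

View pics/g1.png

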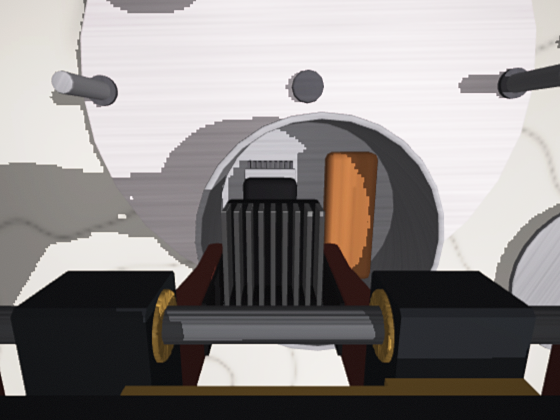

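```bash
python3 - <<'E'
from h import *
x,y=LP[0]-3,LP[1]+28
h=env.move_l([x,y,156],rate=100,f_stop=6)
s=env.read_state(); print(h,s["tool_pos"].round(1),s["force"].round(1))
set_gripper(51); env.move_l([x,y,240],rate=200)
env.reach([400,250,360],quat(-np.pi/2))
im,P=snap("wrist","g2.png"); np.savez("g2.npz",T=P[1]); print(env.read_state()["time_s"])
cv2.imwrite("pics/g3.png",cv2.resize(im[20:270,120:480],None,fx=2.2,fy=2.2,interpolation=cv2.INTER_CUBIC))
E
```

```text
False [494.4 -66.8 156.4] [-1.3  0.5 -0.9]
43.8083
```

View pics/g3.png

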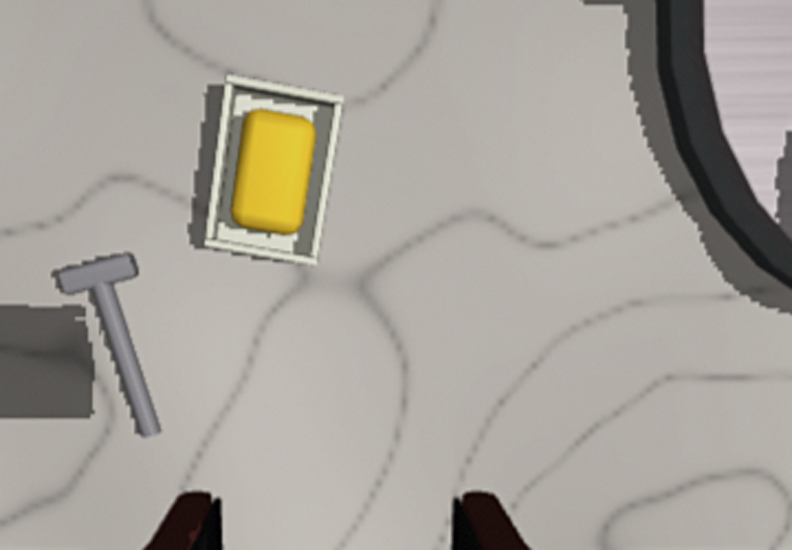

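```bash
python3 - <<'E'
from h import *
if pick([403,369.5],0.248+np.pi/2,83,50):
    env.reach([LP[0],LP[1]-17,260],quat(-np.pi/2))
    snap("wrist","i1.png"); s=env.read_state(); print(s["width"],s["time_s"])
E
```

```text
pick hit False [403.4 369.8  83.7] w 10.8
lifted w 10.8 [-0.2 -0.4 -1.2] 47.5
11.145678480213396 49.3417
```

View pics/i1.png

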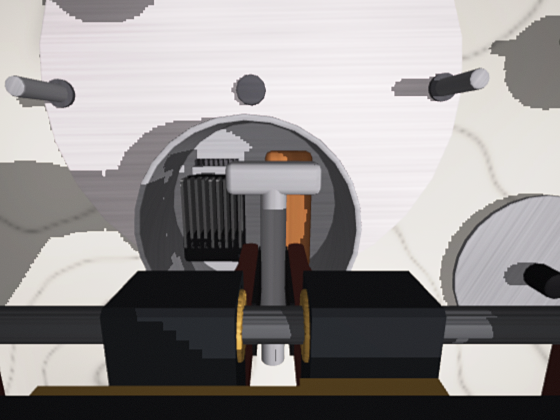

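```bash
python3 - <<'E'
from h import *
s=env.read_state(); P=pose("wrist",s)
for uv,z in (((183,178),97),((245,178),97),((245,250),97),((310,155),77),((273,163),192),((273,363),187)): print(px2w(P,uv,z).round(1)[:2]-LP)
E
```

```text
[31.  46.8]
[31.1  3.6]
[-22.    4.6]
[ 45.5 -43.4]
[ 50.8 -15.8]
[-50.1 -15.9]
```

```bash
python3 - <<'E'
from h import *
x,y=LP[0],LP[1]-21
env.move_l([x,y,230],rate=80)
h=env.move_l([x,y,163],rate=80,f_stop=6)
s=env.read_state(); print(h,s["tool_pos"].round(1),s["force"].round(1))
set_gripper(22); env.move_l([x,y,240],rate=200)
env.reach([430,-93,400],quat(-np.pi/2))
im,P=snap("wrist","i2.png"); np.savez("i2.npz",T=P[1]); print(env.read_state()["time_s"])
cv2.imwrite("pics/i3.png",cv2.resize(im[0:250,130:430],None,fx=2.4,fy=2.4,interpolation=cv2.INTER_CUBIC))
E
```

```text
False [ 497.3 -115.9  163.3] [ 0.1 -0.3 -1. ]
52.575
```

View pics/i3.png

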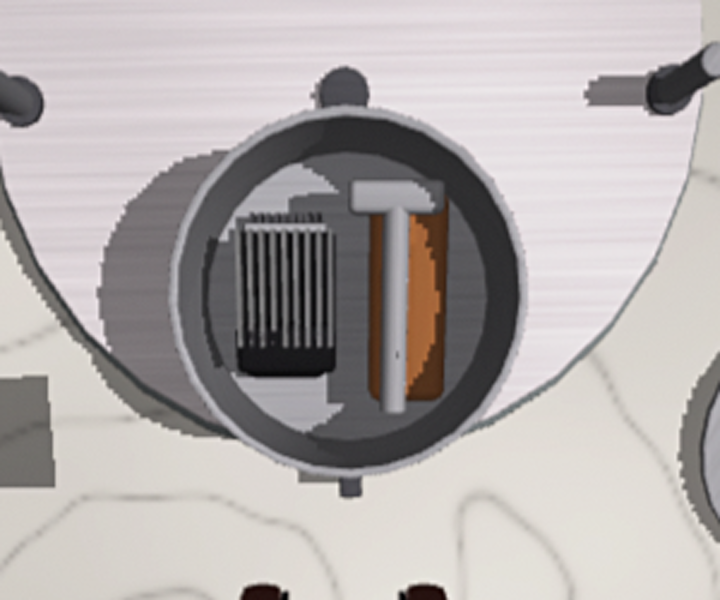

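```bash
python3 - <<'E'
from h import *
env.reach([350,-367,330],quat(-np.pi/2))
im,P=snap("wrist","j1.png"); np.savez("j1.npz",T=P[1]); print(env.read_state()["time_s"])
for z in (14,44): print(w2px(P,[417,-367,z]))
E
```

```text
53.7583
[273.74289773 125.98253664]
[273.81215282 125.8769256 ]
```

View pics/j1.png

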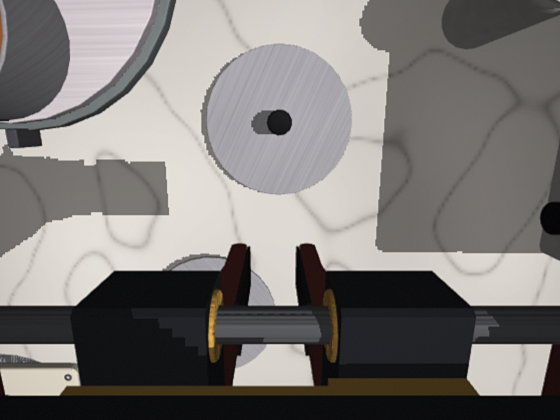

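```bash
python3 - <<'E'
from h import *
P=(viewer.camera_params("wrist"),np.load("j1.npz")["T"])
im=cv2.imread("pics/j1.png")
print(px2w(P,(279.5,122),44),px2w(P,(279.8,118.5),14), px2w(P,(555,218),0))
for uv in ((207,118),(352,118),(280,43),(280,194)): print(px2w(P,uv,14))
t=cv2.imread("pics/a_top.png"); cv2.imwrite("pics/j2.png",cv2.resize(t[140:300,380:560],None,fx=4,fy=4,interpolation=cv2.INTER_CUBIC)[:600])
E
```

```text
[ 420.78895892 -372.73182665   44.        ] [ 424.89226924 -373.58481788   14.        ] [ 309.50602099 -705.93642369    0.        ]
[ 425.42824619 -294.40613735   14.        ]
[ 425.40571515 -452.09189705   14.        ]
[ 500.3854119  -373.43737529   14.        ]
[ 341.49119618 -374.20563338   14.        ]
```

View pics/j2.png

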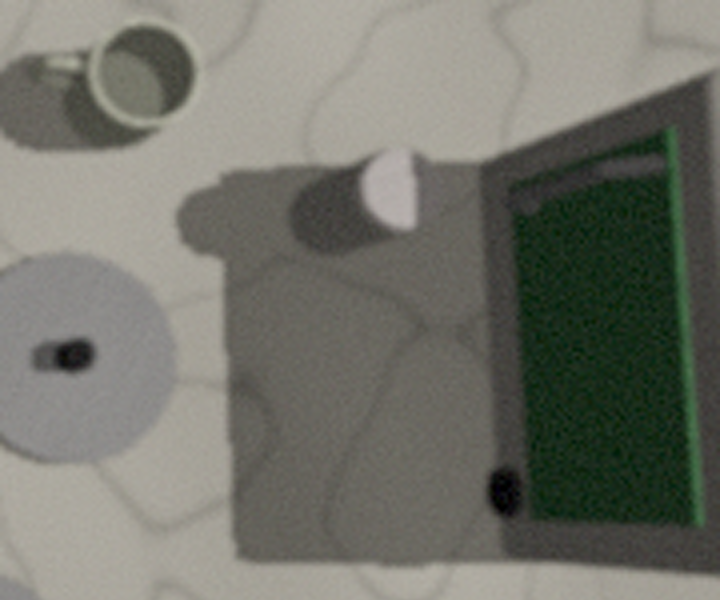

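```bash
python3 - <<'E'
from h import *
ok=pick([421,-373],np.pi/2,98.5,56,zsafe=190)
s=env.read_state()
if ok:
    env.move_l([421,-373,290],rate=200)
    env.reach([497,-94.5,290],quat(-np.pi/2))
    im,P=snap("wrist","k1.png"); np.savez("k1.npz",T=P[1]); s=env.read_state();print(s["width"],s["force"],s["time_s"],s["tool_pos"])
E
```

```text
pick hit False [ 421.3 -373.4   99.2] w 25.6
lifted w 25.9 [ 0.4  0.4 -3.4] 57.35
25.572594049429796 [-0.99151407 -0.20417928 -1.59434927] 59.0583 [496.96824033 -95.49305118 289.70834858]
```

View pics/k1.png

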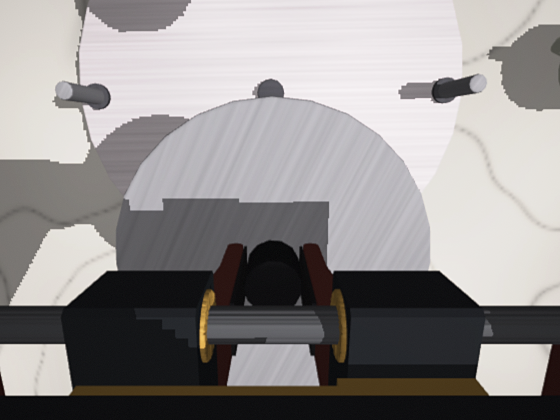

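```bash
python3 - <<'E'
from h import *
P=(viewer.camera_params("wrist"),np.load("k1.npz")["T"])
pts=np.array([px2w(P,q,205)[:2] for q in [(272,97),(118,230),(429,230),(175,133),(365,128),(140,170),(408,170)]])
A=np.c_[2*pts,np.ones(len(pts))]; s=np.linalg.lstsq(A,(pts**2).sum(1),rcond=None)[0]
print(s[:2],np.sqrt(s[2]+s[0]**2+s[1]**2), pts[0]-[80,0])
E
```

```text
[496.45540022 -95.18548782] 78.18430077046875 [495.3384596 -94.4492813]
```

```bash
python3 - <<'E'
from h import *
x,y=498,-94.0
env.move_l([x,y,228],rate=150)
s0=env.read_state()
h=env.move_l([x,y,209.5],rate=25,f_stop=5)
s=env.read_state(); print(h,s["tool_pos"].round(1),(s["force"]-s0["force"]).round(1),s["width"],s["time_s"])
E
```

```text
True [498.  -94.  213.4] [-0.2 -1.   3.8] 25.770299559191567 60.2083
```

```bash
python3 - <<'E'
from h import *
set_gripper(50); env.move_l([498,-94,290],rate=200)
env.reach([420,-94,360],quat(-np.pi/2))
im,P=snap("wrist","k2.png"); np.savez("k2.npz",T=P[1])
im2=viewer.camera("scene"); cv2.imwrite("pics/k3.png",cv2.resize(im2[150:330,180:420],None,fx=3,fy=3,interpolation=cv2.INTER_CUBIC)); print(env.read_state()["time_s"])
E
```

```text
61.925
```

View pics/k2.png

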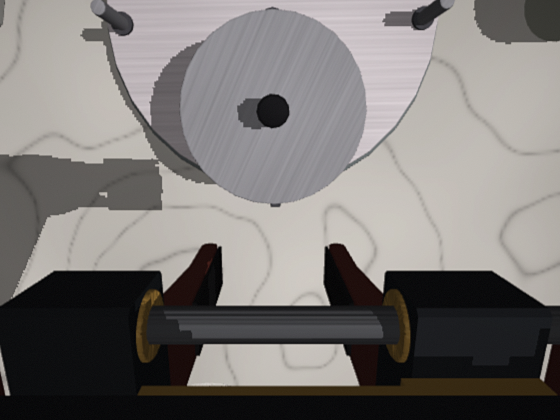

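View pics/k3.png

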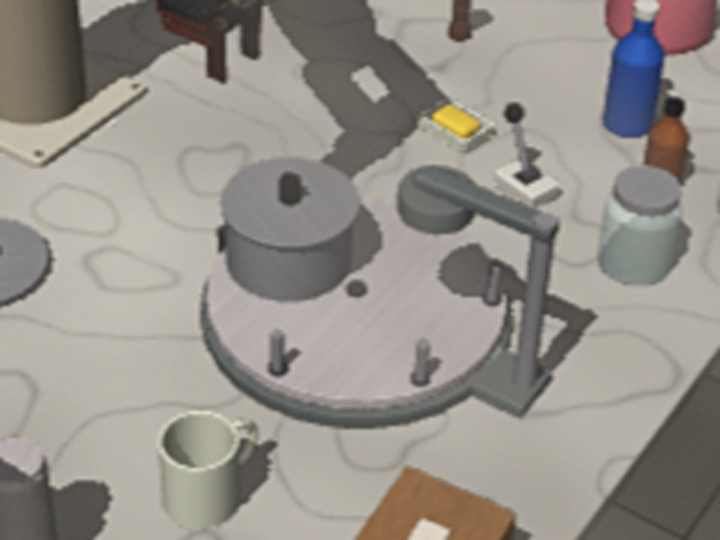

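```bash
python3 - <<'E'
from h import *
for o in (35,40,45):
    print(o,[None if q is None else float(q[5].round(2)) for q in arc(91,271,o,0,0,z=147,test=True)])
E
```

```text
35 [None, 2.47, 2.34, 2.2, 2.04, 1.89, 1.72, 1.55, 1.37, 1.19, 1.01, 0.83, 0.66, 0.49, 0.34, 0.19, 0.05, -0.08, -0.2, -0.32, -0.43]
40 [2.51, 2.39, 2.26, 2.12, 1.98, 1.82, 1.66, 1.49, 1.31, 1.14, 0.96, 0.79, 0.62, 0.46, 0.31, 0.17, 0.04, -0.09, -0.21, -0.32, -0.43]
45 [2.42, 2.31, 2.18, 2.05, 1.91, 1.76, 1.6, 1.43, 1.26, 1.09, 0.92, 0.75, 0.59, 0.43, 0.29, 0.15, 0.02, -0.1, -0.22, -0.33, -0.43]
```

```bash
python3 - <<'E'
from h import *
p,q=arcstart(91,45,z=147)
env.reach([p[0],p[1],240],q)
h=env.move_l(p,q,rate=150,f_stop=8); print(h)
set_gripper(17)
off=lambda a:45*(271-a)/180
a0=91
for e in (136,181,226,271):
    arc(a0,e,off(a0),off(e),z=147,rate=80); a0=e
    s=env.read_state(); print(e,round(float(s["width"]),1),s["force"].round(1),s["time_s"])
set_gripper(50); p=s["tool_pos"]; env.move_l([p[0],p[1],240],rate=250)
env.reach([540,-93,450],quat(-np.pi/2))
im,P=snap("wrist","m1.png"); np.savez("m1.npz",T=P[1])
im2=viewer.camera("scene"); cv2.imwrite("pics/m2.png",cv2.resize(im2[150:330,180:420],None,fx=3,fy=3,interpolation=cv2.INTER_CUBIC)); print(env.read_state()["time_s"])
E
```

```text
False
136 17.3 [ 0.3 -0.1  0.4] 66.6583
181 17.2 [0.3 0.3 0.4] 68.9083
226 17.1 [ 0.4 -1.2  0.7] 71.1583
271 17.1 [ 1.4 -0.7 -0.1] 73.4083
76.3167
```

View pics/m1.png

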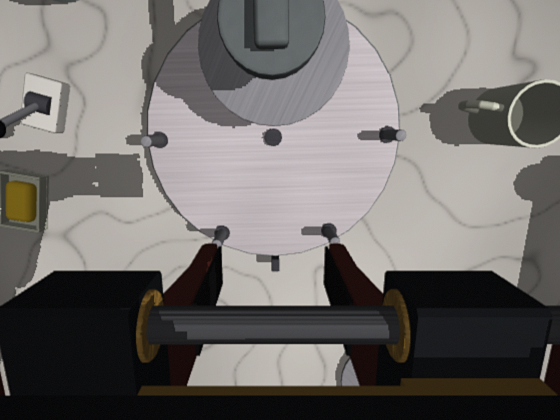

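View pics/m2.png

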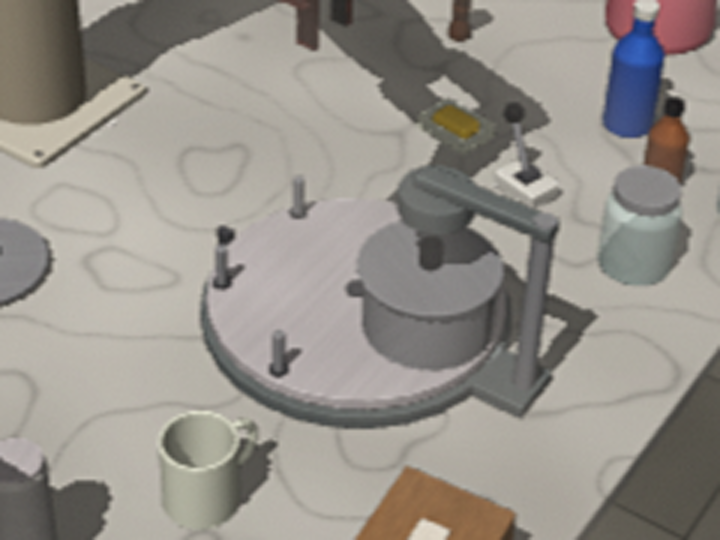

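```bash
python3 - <<'E'
from h import *
P=(viewer.camera_params("wrist"),np.load("m1.npz")["T"])
im=cv2.imread("pics/m1.png"); cv2.imwrite("pics/m3.png",cv2.resize(im[100:280,130:420],None,fx=2.7,fy=2.7,interpolation=cv2.INTER_CUBIC))
a=px2w(P,(147,141.5),93);d=px2w(P,(401,135.5),93);v=a-d
print(a,d,np.degrees(np.arctan2(v[1],v[0]))-90,np.hypot(*v[:2]),(a+d)/2)
hub=px2w(P,(272.5,137),42);tab=px2w(P,(275.5,263),40);v=hub-tab;print(hub,tab,np.degrees(np.arctan2(v[1],v[0])))
lh=px2w(P,(271.5,25),201);v=lh-hub;print(lh,np.degrees(np.arctan2(v[1],v[0])))
E
```

```text
[587.81532164  60.2162151   93.        ] [ 594.99776495 -248.0187303    93.        ] 1.3348558820826355 308.31861613613165 [591.40654329 -93.9012576   93.        ]
[591.78041972 -92.35943654  42.        ] [408.98599707 -96.82051991  40.        ] 1.3980214391653722
[689.11361037 -91.60376098 201.        ] 0.44482411484743495
```

View pics/m3.png

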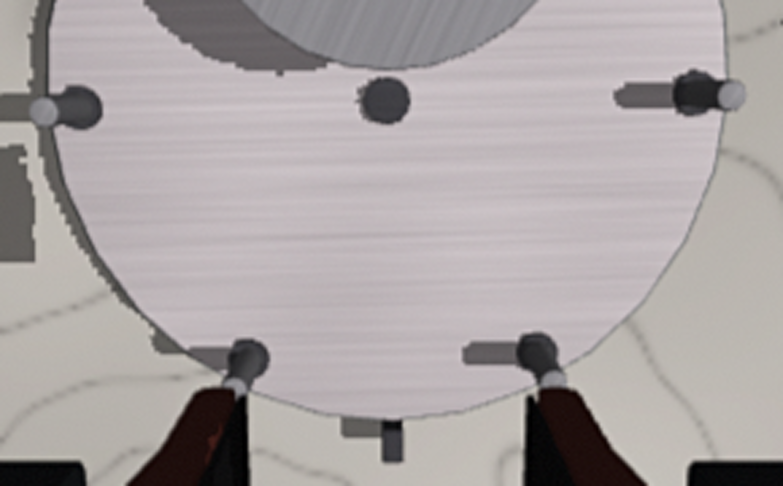

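```bash
python3 - <<'E'
from h import *
set_gripper(0)
env.reach([560,225,330],quat(-np.pi/2))
im,P=snap("wrist","n1.png"); np.savez("n1.npz",T=P[1])
cv2.imwrite("pics/n2.png",cv2.resize(im[0:240,170:450],None,fx=2.5,fy=2.5,interpolation=cv2.INTER_CUBIC)); print(env.read_state()["time_s"])
E
```

```text
78.5167
```

View pics/n2.png

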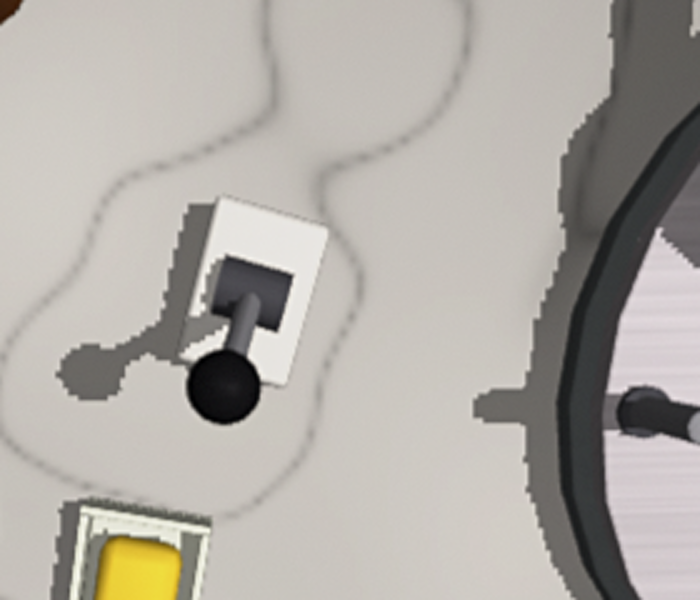

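```bash
python3 - <<'E'
from h import *
P=(viewer.camera_params("wrist"),np.load("n1.npz")["T"])
f=lambda q:np.array(q)/2.5+[170,0]-.3
b=px2w(P,f((224,386)),101)
c=[px2w(P,f(q),25)[:2] for q in ((222,196),(329,228),(286,386),(178,356))]
c=np.array(c);ctr=c.mean(0);l=(c[0]+c[1]-c[2]-c[3])/2;yaw=np.arctan2(l[1],l[0])
hg=px2w(P,f((252,293)),25)
print(b,ctr,np.hypot(*l),yaw,hg, ctr-43.1*np.array([np.cos(yaw),np.sin(yaw)]))
E
```

```text
[603.23569557 236.25714839 101.        ] [636.60855598 226.19383869] 67.49530982331665 -0.27878408125428433 [636.69886392 226.83595751  25.        ] [595.17261449 238.05439319]
```

```bash
python3 - <<'E'
from h import *
yaw=-0.279;u=np.array([np.cos(yaw),np.sin(yaw)]);H=np.array([636.6,226.3]);q=quat(-np.pi/2+yaw)
L=lambda s,z:[*(H+u*s),z]
env.reach(L(-90,240),q)
print(env.move_l(L(-90,170),q,rate=150,f_stop=6))
print(env.move_l(L(10,170),q,rate=100,f_stop=20))
s=env.read_state();print((s["tool_pos"][:2]-H)@u,s["force"].round(1))
h=env.move_l(L(32,170),q,rate=40,f_stop=12)
s=env.read_state();print(h,(s["tool_pos"][:2]-H)@u,s["force"].round(1),s["time_s"])
env.move_l(L(-20,170),q,rate=150); env.move_l(L(-40,300),q,rate=200)
env.reach([570,225,400],quat(-np.pi/2))
im,P=snap("wrist","o1.png"); np.savez("o1.npz",T=P[1])
im2=viewer.camera("scene"); cv2.imwrite("pics/o2.png",im2)
E
```

```text
False
False
9.595910789721842 [-0.4  1.1  0.6]
True 19.519430940523904 [-2.5  0.5  1.9] 81.1333
```

View pics/o1.png

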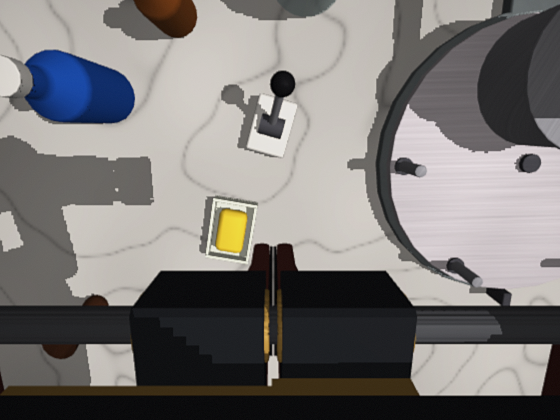

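View pics/o2.png

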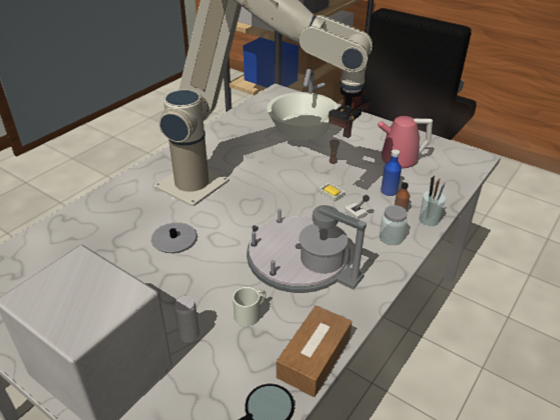

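```bash
python3 - <<'E'
from h import *
P=(viewer.camera_params("wrist"),np.load("o1.npz")["T"])
u=np.array([np.cos(-.279),np.sin(-.279)])
print((px2w(P,(283,84),101)[:2]-[636.6,226.3])@u)
im=viewer.camera("top"); cv2.imwrite("pics/p1.png",cv2.resize(im[40:300,140:440],None,fx=2.3,fy=2.3,interpolation=cv2.INTER_CUBIC))
E
```

```text
42.72369909193423
```

View pics/p1.png

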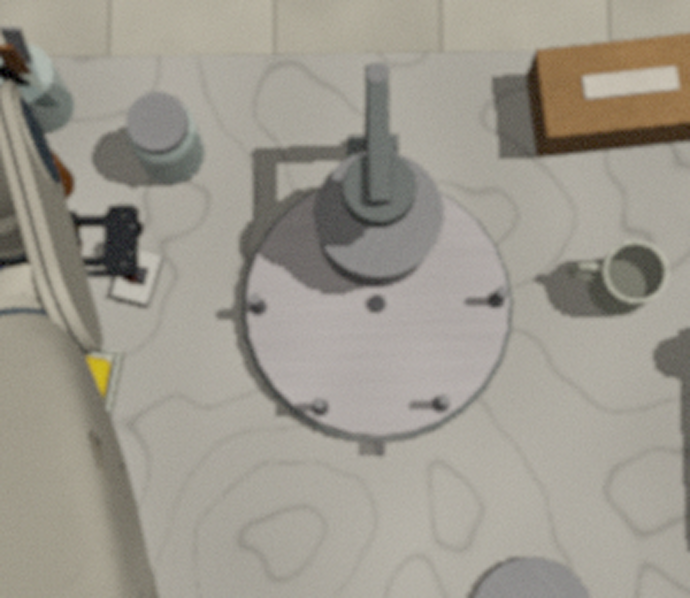

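```bash
python3 - <<'E'
from h import *
env.hold(0.3); print(workorder.sign_off(), env.read_state()["time_s"])
E
```

```text
the job is handed in; nothing more can be done
the job is handed in; nothing more can be done
```

The job is done and handed in at about 82 s on the robot's clock; sign-off reports no verdict.

- **Loading:** I turned the carousel by post a until the pot stood at the loading tab, within about 0.3° by the images. All four tools were out. I put the brush, clipper head, comb guard and razor into the pot and saw them lying below the rim.
- **Lid:** I set the right-most lid on the pot. Contact came at the height expected for a seated lid, and it looked level afterwards.
- **Under the lamp:** I turned the covered pot by post d to the lamp. The last images put the pot at about 1.3°, against 1.4° from the loading tab and 0.4° from a rough lamp-head estimate. That is aligned to within about 1°; the two references disagree by that much.
- **Switch:** I pushed the lever to its stop. The ball measured 42.7 mm past the hinge; fully on is about 43 mm.

The gripper was clear of everything at hand-in, and nothing else on the counter appeared moved in the last pictures, though the arm hid part of it in the top view. I saw no slackening of the grip and no knocked tool.

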